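Clamp a specimen under the slip-clutch clamp

ROBOT

A 6-joint arm with a two-finger parallel gripper is mounted at the origin on a cart in front of the work surface, level with it; the furniture and walls round the work are solid. World frame = base frame: x ahead of the robot, y to its left, z up, the work surface at z = 0. Lengths are in m, angles in rad, forces in N, time in s.
With the tool pointing down it reaches from about 0.35 to 0.775 m from the base axis. Payload 5.5 kg.
Tool frame: the origin (TCP) lies at the very end of the fingers, on their centre line; the grasp point (between the pads) lies 19 mm behind it; z points along the fingers, y is the line along which they close (so a half turn about z gives the same grasp; the last joint's range is limited). The gripper opens to 85 mm and grips with 20 to 120 N. Pads are 22 mm wide; open, the fingers measure 114 mm over their backs; the gripper's body (76 mm by 85 mm) begins 54 mm behind the grasp point. The pads swing forward as they close: fully open they stand 13 mm farther back than shut.
Start: joints at [1.031, 0.313, 0.046, 1.304, 0, 1.431], TCP at [0.224, 0.53, 0.231] pointing down, gripper open.
Joint ranges: [-2.76, 2.76], [-0.86, 1.69], [-1.03, 1.26], [-2.2, 2.34], [-1.47, 1.5], [-3.14, 3.14]. Speed limits (rad/s): [2.57, 2.57, 3.14, 3.14, 3.14, 3.14].

INTERFACE

Orientations are given as a unit quaternion [w, x, y, z].
In Python, from workcell import get_state, read_camera, calibration, hand_in gives the robot as it stands.
- The arm moves only by the tool drive_tool, never from a script. Its argument "deltas" is a list that holds one entry, the list of rows, each a list of 7 numbers: the closure in counts, from 0 (fully open) to 255 (shut), then the shift along the tool's x, y, z in m, then the turn, a rotation vector about the tool's x, y, z in degrees. A call has 1 to 12 rows; each row is the pose to reach, as a shift and turn from the pose commanded when the call began, along the tool's axes at that moment; what a row does not reach only later rows make up. A row lasts 1/8 s, in which the tool goes at most 62.5 mm and 10.7 degrees, less where a joint would pass 70% of its speed; a pose out of reach is approached as far as the arm can. A call with a gripper value outside its range is refused whole. The fingers move at their own pace and stop on an object; "newtons" is the grip in N (left out, the last holds). Time passes only in rows, so rows that repeat a pose let the fingers close. It gives the time, the measured TCP pose, the force, the opening and the grip force at its end, in the units of the state.
- get_state(): the state, without advancing time (a new reading comes with each control period).
- read_camera(name): name is "side" or "top" or "wrist"; returns (picture, depth): 420x560x3 uint8, red, green, blue; 420x560 float32, m along the optical axis (not along the pixel's ray), 0 where there is no reading.
- calibration(name): a dict with "mtx" (3x3 intrinsics, pixels), "k1" (the pictures are not rectified: a ray, as slopes to the right and down, at radius r is drawn at 1 + k1 r^2 times it, then the intrinsics apply), "world_from_camera" (4x4, takes a point from camera to world coordinates). Camera axes: x right, y up, looking along -z (the intrinsics and any distortion apply to the point x, -y, -z); pixel columns grow to the right and rows downward; lengths in m; the calibration is good to about 2 mm. A picture is of the moment at which its call begins: read the wrist's pose just before it. calibration takes no time and is no camera call; for the wrist camera it gives the pose at the moment of the call.
- hand_in(): hands the job in; it is judged then, once.
The state is a dict: "clock": time; "joint_pos": joint angles; "qvel": joint speeds; "tau": joint torques, N m; "tcp_pos": TCP position; "orientation": TCP orientation; "wrist_force": force on the tool from outside, world axes, zero at the start; "ft_torque": the same for the moment, N m; "finger_gap": finger opening in m; "grip_force": force on a finger pad.
Only numpy, scipy, OpenCV 4.12 (cv2) and the standard library are available. Lean on these libraries where they do the work, as an engineer would, in place of code of your own. Each camera call takes 0.05 s, during which the arm holds its last target. There are 200 camera calls.

TASK

Set the grey specimen disc upright in the round nest of the clamp stand, swing the clamp arm fully home over it, and screw the black knob down clockwise until its slip clutch gives: when you feel it slip, stop within an eighth of a turn and let go, leaving the specimen clamped. Leave the stopper, tape roll and dish where they are.

Things in the scene. Friction and masses are not known exactly. Their poses are not given: they have to be found in the camera images.
- specimen_center (a point): Centre of the specimen: a flat grey resin disc, 32 mm in diameter and 18 mm high, with a small steel rectangle in its top face; 45 g; it starts upright on the worktop (z axis up). The dark brown tapering stopper near it is not the specimen.
- specimen: The same specimen disc; origin at the centre of its underside, z axis up through its top face.
- nest (a point): Centre of the floor of the nest on the clamp stand: a steel ring, 36 mm inside, 48 mm outside, 6 mm high, on the flat top of a fixed white and grey box 140 (x) by 190 (y) by 40 mm high, 45 mm from its middle towards -y; its floor is that top, 40 mm above the worktop. Axes are the stand's: x away from the robot (turned by its yaw), z up. A specimen in it stands 12 mm above the ring.
- swing_pivot (a point): Point on the upright pivot axis of the clamp arm, at mid thickness of the arm; on the stand, 110 mm from the nest in the stand's +y direction. The axes turn with the arm: the arm points along its -y.
- swing (a joint): Angle of the clamp arm in rad about its upright pivot: 0 is fully home against its stop, with the clamp exactly over the nest; it grows anticlockwise seen from above (the open arm points away from the robot). Friction of 0.12 N m holds it where it is left; stop at 1.7.
- swing_nose (a point): Middle of the plain outer end of the clamp arm, 160 mm from the pivot axis, 50 mm beyond the knob's axis. The arm is an aluminium bar 22 mm wide, 16 mm thick, top 92 mm and underside 76 mm above the worktop; its rounded end lies 181 mm from the pivot. Here it can be pushed round at its side.
- knob_grip (a point): On the axis of the black fluted knob, 14 mm below its top: an upright cylinder 42 mm wide, 32 mm high, on the arm 110 mm from its pivot; 2 mm below it a steel collar 40 mm wide, 8 mm high. Turned clockwise from above both go down 12 mm a turn against 0.04 N m, by an unknown 1.1 to 2.6 rad (two or more grasps); then the collar stops and the knob slips at 0.6 N m (grip firmly).
- knob_mark (a point): White mark on the knob's rim, 20 mm from its axis, at its lower edge. The knob's top is up to 143 mm above the worktop, the highest part of the stand. A grip of 60 N turns it without sliding; a hand that pauses while the knob is slipping still feels about 0.3 N m against it.
- collar_mark (a point): Dark mark on the collar, 20 mm from the axis, at its upper edge; the axes turn with the collar, -x points from the axis to the mark. At the start it stands right below the knob's mark; if the clutch slips clockwise by an angle, the knob's mark goes ahead of it by that angle.
- foot: Sprung steel foot, 14 mm in diameter, under the arm below the knob; it goes up and down with the knob and presses the specimen with about 6 N when tight. Origin on the knob's axis, 17 mm above the foot's tip.
- stopper: Bystander: dark rubber stopper, 30 mm wide, 28 mm high; origin at its underside.
- tape_roll: Bystander: roll of label tape, 66 mm wide, 19 mm high, lying flat; origin at its underside.
- dish: Bystander: petri dish, 55 mm wide, 14 mm high; origin at its underside.
Mind the look-alikes: they are no part of the job. There is more than one size of the specimen; the job needs the smaller.

How it is judged:
By the outcome, as a careful person would: the job done as asked, in the order asked, and still so for the second after the job is handed in, with the robot touching nothing.
It also fails if it takes over 72 s, if anything falls off the work surface, if the arm or the gripper's body presses on something with over 40 N, if the wrist force passes 120 N, or if a joint passes its speed limit or range.

## Working session

There is one attempt and no reset: what is moved stays moved. The work goes in short steps, Python scripts to look and compute and a tool call to move; the robot and the scene stay as the last step left them, time stands still between calls to the robot, and variables do not carry over. Pictures are saved under pics/ and viewed, at most 10 in all, crops included, and the job is handed in when it is done.

Besides the shell and the picture viewer there is one more tool, called after "Emit:" as name(argument=value, ...), one argument or row to a line, values as JSON. drive_tool: Moves the arm, as the interface text tells. Its arguments: {"type":"object","properties":{"deltas":{"type":"array","items":{"type":"array","items":{"type":"array","items":{"type":"number"}}}},"newtons":{"type":"number"}},"required":["deltas"]}

```bash
mkdir -p pics; ls
cat > h.py <<'E'
import numpy as np, cv2
from workcell import get_state, read_camera, calibration, hand_in
from scipy.spatial.transform import Rotation as R
def ray(c,u,v):
    K=np.array(c["mtx"]); p=cv2.undistortPoints(np.array([[[u,v]]],float),K,np.array([c["k1"],0,0,0,0.]))[0,0]
    return np.array([p[0],-p[1],-1.])
def at_z(c,u,v,z):
    T=np.array(c["world_from_camera"]); d=T[:3,:3]@ray(c,u,v); o=T[:3,3]
    return o+d*(z-o[2])/d[2]
def at_d(c,u,v,depth):
    T=np.array(c["world_from_camera"]); return T[:3,:3]@(ray(c,u,v)*depth)+T[:3,3]
def proj(c,P):
    T=np.linalg.inv(np.array(c["world_from_camera"])); q=T[:3,:3]@np.array(P)+T[:3,3]; x=q[0]/-q[2]; y=-q[1]/-q[2]; s=1+c["k1"]*(x*x+y*y)
    return (np.array(c["mtx"])@[x*s,y*s,1])[:2]
def tool(): 
    s=get_state(); w=s["orientation"]; return np.array(s["tcp_pos"]),R.from_quat([w[1],w[2],w[3],w[0]])
E
python3 - <<'E'
from h import *
for n in ("top","side"):
    p,d=read_camera(n); cv2.imwrite(f"pics/{n}0.png",p[:,:,::-1]); np.save(f"{n}0.npy",d)
    print(n,calibration(n))
print(get_state())
E
```

```text
pics
top {'mtx': array([[492.60255946,   0.        , 279.02894402],
       [  0.        , 492.60255946, 210.19660159],
       [  0.        ,   0.        ,   1.        ]]), 'k1': -0.06140361687969704, 'world_from_camera': array([[-0.00302483,  0.99615499, -0.08755621,  0.41944944],
       [-0.99968503, -0.00519366, -0.0245535 , -0.00264198],
       [-0.02491383,  0.08745436,  0.99585694,  1.37678518],
       [ 0.        ,  0.        ,  0.        ,  1.        ]])}
side {'mtx': array([[429.42615951,   0.        , 286.98580731],
       [  0.        , 429.42615951, 212.58572787],
       [  0.        ,   0.        ,   1.        ]]), 'k1': -0.013791111116886736, 'world_from_camera': array([[ 0.962446  , -0.21438073,  0.16654907,  0.69976383],
       [ 0.27139507,  0.77453566, -0.5713486 , -0.61069138],
       [-0.00651206,  0.59509277,  0.80363063,  0.97765132],
       [ 0.        ,  0.        ,  0.        ,  1.        ]])}
{'clock': 0.1, 'joint_pos': array([1.03142832e+00, 3.13918803e-01, 4.50675689e-02, 1.30362693e+00,
       1.28556534e-05, 1.43120213e+00]), 'qvel': array([ 0.0013097 , -0.0007978 ,  0.00391211, -0.00063364, -0.00065073,
       -0.00097639]), 'tau': array([ 2.90322081e-03, -4.81725204e+01,  2.99244708e+01,  1.28070338e-02,
       -1.04994272e-04,  2.15497823e-05]), 'tcp_pos': array([0.22354977, 0.52924514, 0.23049153]), 'orientation': array([-2.86085086e-04,  1.98558426e-01,  9.80088692e-01, -7.90784955e-04]), 'wrist_force': array([-0.53908676,  0.51534004,  0.8941732 ]), 'ft_torque': array([-0.0527659 ,  0.07479189, -0.02654269]), 'grip_force': 0.0, 'finger_gap': 0.08496893031271706}
```

View pics/top0.png

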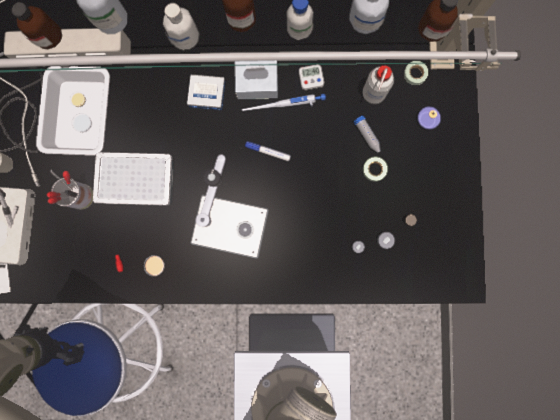

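View pics/side0.png

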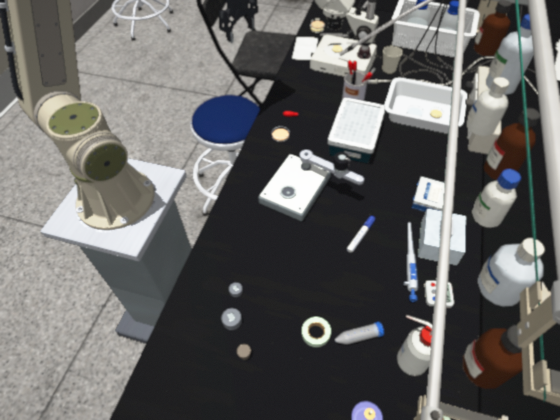

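The top view shows the stand at about (230,226) with its nest at (245,229). The pivot is at (204,219) and the open arm points to (220,160). The disc candidates are the grey (358,247), the larger grey (386,240) and the brown stopper (411,220). The smaller grey disc at (358,247) fits, and I'll confirm it in a crop.

Run:
```python
from h import *
t=cv2.imread("pics/top0.png"); s=cv2.imread("pics/side0.png")
a=cv2.resize(t[205:265,340:430],(540,360),interpolation=cv2.INTER_CUBIC) 
a=t[205:265,345:425]; b=t[145:265,180:280]; e=s[275:365,215:265]
f=lambda x,w,h:cv2.resize(x,(w,h),interpolation=cv2.INTER_CUBIC)
im=np.zeros((600,800,3),np.uint8); im[:300,:400]=f(a,400,300); im[:600,400:]=f(b,400,480) if 0 else 0
im[:480,400:]=f(b,400,480); im[300:600,:166]=f(e,166,300)
cv2.imwrite("pics/crop1.png",im)
c=calibration("top")
for n,u,v,z in [("sm",358,247,.018),("lg",386,240,.02),("stop",411,220,.028),("nest",245,229,.043),("knob",211.5,180,.14),("pivot",204,219,.1)]:
    print(n,at_z(c,u,v,z).round(4), at_d(c,u,v,np.load("top0.npy")[int(v),int(u)]).round(4))
```

```text
sm [ 0.4363 -0.1858  0.018 ] [ 0.4363 -0.1854  0.0208]
lg [ 0.4551 -0.2627  0.02  ] [ 0.4549 -0.2611  0.0279]
stop [ 0.5092 -0.3308  0.028 ] [ 0.5094 -0.3314  0.0257]
nest [0.4859 0.1228 0.043 ] [0.4861 0.123  0.0407]
knob [0.6063 0.1997 0.14  ] [0.6062 0.1996 0.1407]
pivot [0.5096 0.225  0.1   ] [0.5099 0.2257 0.0958]
```

View pics/crop1.png

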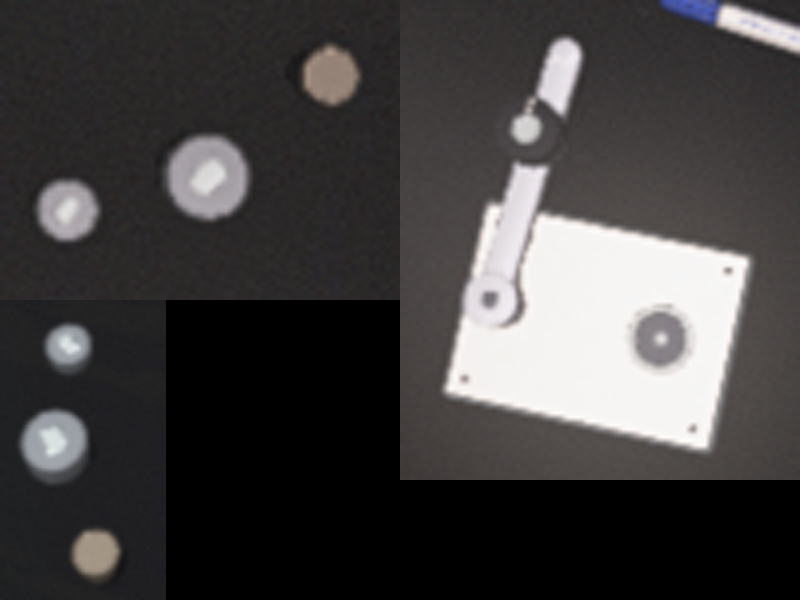

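The crop confirms it. The small grey disc is at about (358.6,247) and 33 mm across, the large grey at (386,240) is 45 mm, and the stopper is brown. I'll move above the small disc.

```bash
cat >> h.py <<'E'
def go(P,yaw=None):
    """print delta (m) and turn about tool z (deg) to reach world P with tool-y at world yaw(deg), tool down, plus tilt error"""
    p,r=tool(); d=r.inv().apply(np.array(P)-p)
    out=[d.round(4).tolist()]
    ty=r.apply([0,1,0]); a=np.degrees(np.arctan2(ty[1],ty[0])); out.append(("yaw_y",round(a,1)))
    if yaw is not None:
        out.append(("turnz",round((a-yaw+90)%180-90,1)))
    s=get_state(); print(out,p.round(4),"j",np.array(s["joint_pos"]).round(2),"F",s["wrist_force"].round(1),"T",s["ft_torque"].round(2),"gap",round(s["finger_gap"],4),"t",s["clock"])
E
python3 -c "
from h import *
go([.436,-.186,.2],14)"
```

```text
[[-0.4741, -0.5761, 0.0313], ('yaw_y', np.float64(67.1)), ('turnz', np.float64(53.1))] [0.2235 0.5292 0.2305] j [1.03 0.31 0.05 1.3  0.   1.43] F [-0.5  0.5  0.9] T [-0.05  0.07 -0.03] gap 0.085 t 0.1
```

Emit:
drive_tool(
  deltas=[
    [[0, -0.04, -0.048, 0.003, 0, 0, 5], [0, -0.079, -0.096, 0.005, 0, 0, 10], [0, -0.119, -0.144, 0.008, 0, 0, 15], [0, -0.158, -0.192, 0.01, 0, 0, 20], [0, -0.198, -0.24, 0.013, 0, 0, 25], [0, -0.237, -0.288, 0.016, 0, 0, 30], [0, -0.277, -0.336, 0.018, 0, 0, 35], [0, -0.316, -0.384, 0.021, 0, 0, 40], [0, -0.356, -0.432, 0.023, 0, 0, 45], [0, -0.395, -0.48, 0.026, 0, 0, 50], [0, -0.435, -0.528, 0.029, 0, 0, 53], [0, -0.474, -0.576, 0.031, 0, 0, 53]],
  ],
)

```text
clock: 1.6
tcp_pos: [0.4362, -0.1875, 0.1999]
orientation: [-0.0, 0.615, 0.788, 0.0]
wrist_force: [0.6, -0.0, -0.9]
finger_gap: 0.0852
grip_force: 0.0
```

Emit:
drive_tool(
  deltas=[
    [[0, 0, 0, 0, 0, 0, 0], [0, 0, 0, 0, 0, 0, 0]],
  ],
)

```text
clock: 1.85
tcp_pos: [0.4355, -0.185, 0.1996]
orientation: [-0.001, 0.615, 0.788, 0.0]
wrist_force: [0.3, 0.8, 0.0]
finger_gap: 0.0854
grip_force: 0.0
```

Run:
```python
from h import *
go([.436,-.186,.05],14)
c=calibration("wrist"); p,d=read_camera("wrist"); cv2.imwrite("pics/w1.png",p[:,:,::-1]); np.save("w1.npy",d); np.savez("w1c.npz",**c)
print(proj(c,[.436,-.186,.018]), c)
```

```text
[[-0.0014, 0.0004, 0.1496], ('yaw_y', np.float64(14.0)), ('turnz', np.float64(0.0))] [ 0.4355 -0.185   0.1996] j [-0.57  0.13 -0.26  1.18  0.    0.75] F [0.3 0.8 0. ] T [0.02 0.05 0.03] gap 0.0854 t 1.85
[286.48007226 188.79831819] {'mtx': array([[322.72667285,   0.        , 286.56134405],
       [  0.        , 322.72667285, 209.72612341],
       [  0.        ,   0.        ,   1.        ]]), 'k1': -0.012994702409917942, 'world_from_camera': array([[ 0.97033393, -0.23230721, -0.06697327,  0.41883346],
       [ 0.24176634,  0.93115363,  0.27295045, -0.11534988],
       [-0.00104595, -0.28104497,  0.95969403,  0.34293793],
       [ 0.        ,  0.        ,  0.        ,  1.        ]])}
```

View pics/w1.png

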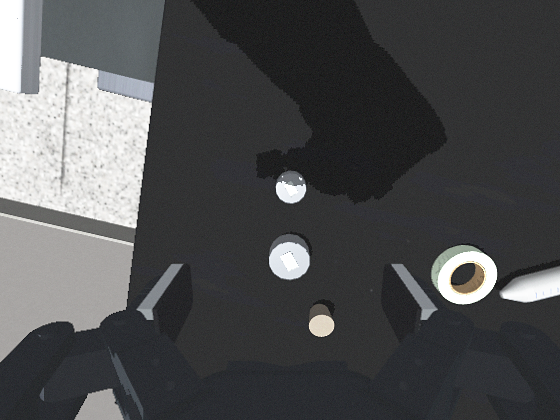

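The small disc is at (291,187), the large one at (290,258) and the stopper at (321,320). The disc sits about 4 px right of the finger centre line, so I'll compute the correction.

Run:
```python
from h import *
c=dict(np.load("w1c.npz")); c["k1"]=float(c["k1"])
im=cv2.imread("pics/w1.png"); g=cv2.cvtColor(im,cv2.COLOR_BGR2GRAY)[165:215,265:320]
n,l,st,ce=cv2.connectedComponentsWithStats((g>80).astype(np.uint8)); print(st,ce+[265,165])
d=np.load("w1.npy"); print(at_d(c,291,187,d[187,291]))
print(at_z(c,291,187,.018),at_z(c,291,187,.014))
go(at_z(c,291,187,.017)+[0,0,.05-.017],14)
```

```text
[[   0    0   55   50 1950]
 [  10    6   31   33  800]] [[292.67948718 190.52      ]
 [290.34375    187.01375   ]]
[ 0.43997918 -0.18281065  0.01910564]
[ 0.44005138 -0.18304098  0.018     ] [ 0.44031257 -0.18387426  0.014     ]
[[-0.0002, 0.0049, 0.1499], ('yaw_y', np.float64(14.1)), ('turnz', np.float64(0.1))] [ 0.4355 -0.1844  0.1999] j [-0.57  0.13 -0.27  1.18  0.    0.75] F [ 0.6  0.8 -0.5] T [ 0.    0.02 -0.01] gap 0.0855 t 1.9
```

Emit:
drive_tool(
  deltas=[
    [[0, 0, 0.004, 0.045, 0, 0, 0], [0, 0, 0.004, 0.09, 0, 0, 0], [0, 0, 0.004, 0.135, 0, 0, 0], [60, 0, 0.004, 0.17, 0, 0, 0], [80, 0, 0.004, 0.187, 0, 0, 0], [80, 0, 0.004, 0.193, 0, 0, 0], [80, 0, 0.004, 0.193, 0, 0, 0], [200, 0, 0.004, 0.193, 0, 0, 0], [200, 0, 0.004, 0.193, 0, 0, 0], [200, 0, 0.004, 0.193, 0, 0, 0], [200, 0, 0.004, 0.193, 0, 0, 0]],
  ],
  newtons=40,
)

```text
clock: 3.28
tcp_pos: [0.4409, -0.1847, 0.0086]
orientation: [0.001, 0.615, 0.789, 0.0]
wrist_force: [-0.2, 1.3, 5.6]
finger_gap: 0.0298
grip_force: 39.1
```

Emit:
drive_tool(
  deltas=[
    [[200, 0, 0, -0.02, 0, 0, 0], [200, 0, 0, -0.06, 0, 0, 0], [200, 0, 0, -0.1, 0, 0, 0], [200, 0, 0, -0.1, 0, 0, 0]],
  ],
)

```text
clock: 3.78
tcp_pos: [0.4426, -0.186, 0.111]
orientation: [0.004, 0.615, 0.788, 0.0]
wrist_force: [-0.1, -0.7, -0.2]
finger_gap: 0.0295
grip_force: 39.7
```

Run:
```python
from h import *
go([.4859,.1228,.15],14)
c=calibration("wrist"); p,d=read_camera("wrist"); np.savez("w2c.npz",**c);np.save("w2.npy",d)
q,_=read_camera("side")
im=p[200:400,130:450,::-1]; im=cv2.resize(im,None,fx=2,fy=2,interpolation=cv2.INTER_CUBIC)
s=cv2.resize(q[180:330,180:280,::-1],(160*2-0,480),interpolation=cv2.INTER_CUBIC)[:400,:160*2]
cv2.imwrite("pics/w2.png",im); cv2.imwrite("w2full.png",p[:,:,::-1])
print(d[300:400:10,286])
```

```text
[[0.2888, 0.1173, -0.04], ('yaw_y', np.float64(14.1)), ('turnz', np.float64(0.1))] [ 0.4426 -0.186   0.111 ] j [-0.57  0.2  -0.41  0.95  0.    0.76] F [-0.1 -0.7 -0.2] T [-0.03 -0.05  0.02] gap 0.0295 t 3.775
[0.15136465 0.2614945  0.26686972 0.2975485  0.30120823 0.30426496
 0.3076463  0.08057443 0.07720563 0.07366929]
```

View pics/w2.png

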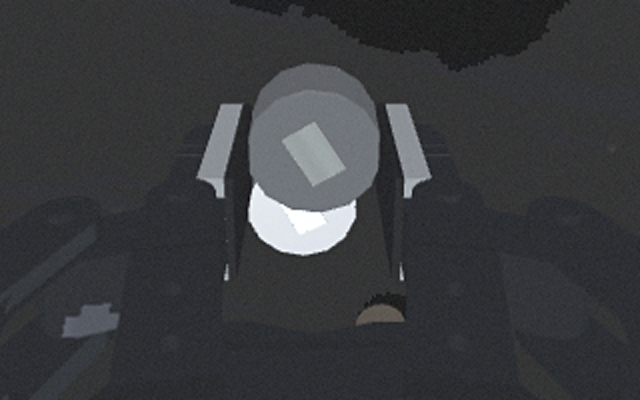

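The disc is held with its top face up, at about (287,275) between the pads. Next I'll work out its offset in the tool frame.

Run:
```python
from h import *
c=dict(np.load("w2c.npz")); c["k1"]=float(c["k1"]); d=np.load("w2.npy")
p,r=tool()
pts=[]
for v in range(246,305,3):
  for u in range(256,318,3):
    if ((u-287)/28)**2+((v-275)/26)**2<1: pts.append(r.inv().apply(at_d(c,u,v,d[v,u])-p))
pts=np.array(pts); A=np.c_[pts[:,:2],np.ones(len(pts))]; s=np.linalg.lstsq(A,pts[:,2],rcond=None)[0]; print("plane",s, "z",pts[:,2].mean(),"resid",(A@s-pts[:,2]).std())
# rim extremes of the top face, crop px -> full
z=(p+r.apply([0,0,pts[:,2].mean()]))[2]
for u,v in [(251,150),(379,150),(315,90),(315,211),(315,151)]:
    print((u,v),r.inv().apply(at_z(c,130+u/2,200+v/2,z)-p).round(4))
```

```text
plane [-0.58499284  0.01873792 -0.01397838] z -0.013781961839132845 resid 0.006956487527254701
(251, 150) [-0.     -0.0119 -0.0138]
(379, 150) [-0.0001  0.0173 -0.0138]
(315, 90) [ 0.0147  0.0027 -0.0138]
(315, 211) [-0.016   0.0027 -0.0138]
(315, 151) [-0.0003  0.0027 -0.0138]
```

Run:
```python
from h import *
c=dict(np.load("w2c.npz")); c["k1"]=float(c["k1"]); d=np.load("w2.npy"); p,r=tool()
for v in range(228,312,4):
  print(v,*[(round(float(d[v,u]),3),r.inv().apply(at_d(c,u,v,d[v,u])-p).round(3).tolist()) for u in (270,287,300)])
```

```text
228 (0.27, [-0.022, -0.011, 0.108]) (0.27, [-0.021, 0.003, 0.108]) (0.269, [-0.021, 0.014, 0.108])
232 (0.269, [-0.024, -0.011, 0.107]) (0.159, [0.015, 0.003, 0.003]) (0.271, [-0.025, 0.014, 0.108])
236 (0.159, [0.013, -0.006, 0.003]) (0.152, [0.015, 0.003, -0.004]) (0.157, [0.013, 0.009, 0.0])
240 (0.154, [0.013, -0.006, -0.003]) (0.149, [0.014, 0.003, -0.007]) (0.153, [0.013, 0.009, -0.004])
244 (0.149, [0.013, -0.005, -0.008]) (0.144, [0.015, 0.003, -0.013]) (0.149, [0.013, 0.009, -0.008])
248 (0.144, [0.013, -0.005, -0.013]) (0.144, [0.013, 0.003, -0.013]) (0.145, [0.013, 0.008, -0.012])
252 (0.145, [0.011, -0.005, -0.012]) (0.144, [0.011, 0.003, -0.014]) (0.145, [0.011, 0.008, -0.013])
256 (0.145, [0.009, -0.005, -0.013]) (0.146, [0.009, 0.003, -0.013]) (0.145, [0.009, 0.008, -0.013])
260 (0.146, [0.007, -0.005, -0.013]) (0.145, [0.007, 0.003, -0.013]) (0.145, [0.007, 0.008, -0.014])
264 (0.145, [0.005, -0.005, -0.014]) (0.146, [0.005, 0.003, -0.014]) (0.146, [0.005, 0.008, -0.013])
268 (0.146, [0.004, -0.005, -0.014]) (0.147, [0.003, 0.003, -0.013]) (0.146, [0.003, 0.008, -0.01
[... 330 characters left out ...]
05, -0.005, -0.013]) (0.149, [-0.005, 0.003, -0.014]) (0.149, [-0.005, 0.009, -0.013])
288 (0.149, [-0.007, -0.005, -0.014]) (0.149, [-0.007, 0.003, -0.013]) (0.15, [-0.007, 0.009, -0.013])
292 (0.15, [-0.009, -0.005, -0.013]) (0.15, [-0.009, 0.003, -0.013]) (0.15, [-0.009, 0.009, -0.013])
296 (0.151, [-0.011, -0.005, -0.013]) (0.151, [-0.011, 0.003, -0.013]) (0.15, [-0.011, 0.009, -0.014])
300 (0.151, [-0.013, -0.005, -0.014]) (0.151, [-0.013, 0.002, -0.013]) (0.151, [-0.013, 0.009, -0.013])
304 (0.261, [-0.077, -0.011, 0.082]) (0.152, [-0.016, 0.002, -0.013]) (0.261, [-0.077, 0.014, 0.082])
308 (0.261, [-0.081, -0.011, 0.081]) (0.263, [-0.082, 0.003, 0.083]) (0.263, [-0.081, 0.014, 0.082])
```

Emit:
drive_tool(
  deltas=[
    [[200, 0.04, 0.02, 0, 0, 0, 0], [200, 0.08, 0.04, 0, 0, 0, 0], [200, 0.12, 0.06, 0, 0, 0, 0], [200, 0.16, 0.08, 0.01, 0, 0, 0], [200, 0.2, 0.1, 0.02, 0, 0, 0], [200, 0.225, 0.11, 0.03, 0, 0, 0], [200, 0.239, 0.116, 0.036, 0, 0, 0], [200, 0.239, 0.116, 0.036, 0, 0, 0], [200, 0.239, 0.116, 0.036, 0, 0, 0]],
  ],
)

```text
clock: 5.0
tcp_pos: [0.4943, 0.0748, 0.0712]
orientation: [-0.0, 0.615, 0.788, -0.0]
wrist_force: [0.0, -0.3, -0.6]
finger_gap: 0.03
grip_force: 39.7
```

Run:
```python
from h import *
go([.4859,.1228,.08],14)
c=calibration("wrist"); p,d=read_camera("wrist"); np.savez("w3c.npz",**c);np.save("w3.npy",d)
cv2.imwrite("pics/w3.png",p[:,:,::-1])
print(proj(c,[.4859,.1228,.046]))
```

```text
[[0.0486, 0.0034, -0.0088], ('yaw_y', np.float64(14.0)), ('turnz', np.float64(0.0))] [0.4943 0.0748 0.0712] j [-0.01  0.28 -0.41  0.88 -0.    1.32] F [ 0.  -0.3 -0.6] T [ 0.01 -0.02  0.02] gap 0.03 t 5.0
[292.10157205 161.22165275]
```

View pics/w3.png

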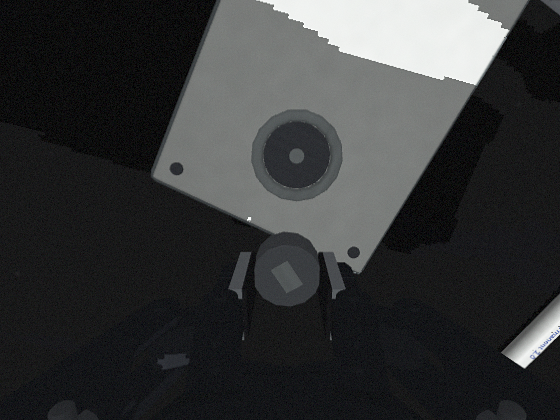

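The nest ring is centred at (296.5,154.5), with its floor dot at (297,156). The disc is still well gripped at (287,276). The stand's front edge runs from (153,177) to (360,273).

Run:
```python
from h import *
c=dict(np.load("w3c.npz")); c["k1"]=float(c["k1"]); d=np.load("w3.npy"); p,r=tool()
t=lambda P:r.inv().apply(P-p).round(4)
for z in (.043,.046): print("ring",z,at_z(c,296.5,154.5,z).round(4),t(at_z(c,296.5,154.5,z)))
print("dot",at_z(c,297,156,.04).round(4),t(at_z(c,297,156,.04)), t(at_d(c,297,156,d[156,297])), "ring depth",t(at_d(c,258,155,d[155,258])),t(at_d(c,336,155,d[155,336])),t(at_d(c,230,155,d[155,230])))
print("disc",[t(at_d(c,287,v,d[v,287])).tolist() for v in (255,276,300)])
g=cv2.cvtColor(cv2.imread("pics/w3.png"),cv2.COLOR_BGR2GRAY)
# disc top face extent by depth along row/col
m=np.array([[np.abs(t(at_d(c,u,v,d[v,u]))[2]+.0135)<.003 for u in range(250,325)] for v in range(235,312)])
P=np.array([t(at_d(c,u,v,d[v,u])) for v in range(235,312) for u in range(250,325) if m[v-235,u-250]]); P=P[(np.abs(P[:,0])<.02)&(np.abs(P[:,1]-.0027)<.0175)]
print(P.min(0),P.max(0),P.mean(0))
a=at_z(c,153,177,.04);b=at_z(c,360,273,.04);e=b-a;print("stand edge",a,b,np.degrees(np.arctan2(e[1],e[0])),np.linalg.norm(e))
```

```text
ring 0.043 [0.4874 0.1264 0.043 ] [0.0519 0.0056 0.0285]
ring 0.046 [0.4873 0.1267 0.046 ] [0.0523 0.0055 0.0255]
dot [0.4881 0.1254 0.04  ] [0.0508 0.006  0.0315] [0.0509 0.0059 0.0305] ring depth [ 0.0521 -0.0144  0.0252] [0.0522 0.0257 0.0236] [ 0.0516 -0.0297  0.0295]
disc [[0.0113, 0.0006, -0.009], [0.0014, 0.0006, -0.0102], [-0.0122, 0.0006, -0.0084]]
[-0.0136 -0.0147 -0.0164] [ 0.0163  0.0171 -0.0105] [ 0.00193811  0.00049832 -0.01160547]
stand edge [0.41431412 0.09525838 0.04      ] [0.54210916 0.06712256 0.04      ] -12.416361175541788 0.1308556313593887
```

Run:
```python
from h import *
c=dict(np.load("w3c.npz")); c["k1"]=float(c["k1"]); d=np.load("w3.npy"); p,r=tool()
for v in list(range(244,254))+list(range(300,312)): print(v,round(float(d[v,287]),4),r.inv().apply(at_d(c,287,v,d[v,287])-p).round(4))
print([(u,round(float(d[276,u]),3)) for u in list(range(250,262))+list(range(314,326))])
im=cv2.resize(cv2.imread("pics/w3.png")[100:320,220:360],None,fx=2.7,fy=2.7,interpolation=cv2.INTER_CUBIC); cv2.imwrite("pics/w3c.png",cv2.convertScaleAbs(im,alpha=1.8))
```

```text
244 0.1447 [ 0.0164  0.0006 -0.0085]
245 0.1445 [ 0.0161  0.0006 -0.0088]
246 0.1437 [ 0.016   0.0006 -0.0096]
247 0.1435 [ 0.0156  0.0006 -0.01  ]
248 0.1438 [ 0.0151  0.0006 -0.0098]
249 0.1442 [ 0.0145  0.0006 -0.0095]
250 0.1447 [ 0.0139  0.0006 -0.0093]
251 0.144 [ 0.0137  0.0006 -0.01  ]
252 0.1451 [ 0.0128  0.0006 -0.0092]
253 0.1446 [ 0.0126  0.0006 -0.0097]
300 0.1529 [-0.0122  0.0006 -0.0084]
301 0.1535 [-0.013   0.0006 -0.008 ]
302 0.1525 [-0.0129  0.0006 -0.009 ]
303 0.1524 [-0.0133  0.0006 -0.0092]
304 0.1525 [-0.0138  0.0006 -0.0092]
305 0.153 [-0.0146  0.0006 -0.009 ]
306 0.2448 [-0.0672  0.0006  0.0712]
307 0.2445 [-0.0678  0.0006  0.0708]
308 0.2447 [-0.0686  0.0006  0.0706]
309 0.2449 [-0.0695  0.0006  0.0706]
310 0.2462 [-0.071   0.0006  0.0715]
311 0.2447 [-0.0708  0.0006  0.07  ]
[(250, 0.131), (251, 0.135), (252, 0.138), (253, 0.0), (254, 0.148), (255, 0.149), (256, 0.148), (257, 0.147), (258, 0.147), (259, 0.148), (260, 0.148), (261, 0.148), (314, 0.148), (315, 0.149), (316, 0.148), (317, 0.147), (318, 0.148), (319, 0.147), (320, 0.144), (321, 0.139), (322, 0.135), (323, 0.132), (324, 0.128), (325, 0.128)]
```

Emit:
drive_tool(
  deltas=[
    [[200, 0.03, 0.003, 0, 0, 0, 0], [200, 0.051, 0.0053, 0, 0, 0, 0], [200, 0.051, 0.0053, 0, 0, 0, 0], [200, 0.051, 0.0053, 0.006, 0, 0, 0], [200, 0.051, 0.0053, 0.012, 0, 0, 0], [200, 0.051, 0.0053, 0.016, 0, 0, 0], [200, 0.051, 0.0053, 0.019, 0, 0, 0], [200, 0.051, 0.0053, 0.02, 0, 0, 0]],
  ],
)

```text
clock: 6.05
tcp_pos: [0.487, 0.1263, 0.051]
orientation: [-0.0, 0.615, 0.788, -0.0]
wrist_force: [-0.8, 0.1, -1.6]
finger_gap: 0.0297
grip_force: 39.7
```

Run:
```python
from h import *
go([.4859,.1228,.08],14)
```

```text
[[-0.0031, -0.0019, -0.029], ('yaw_y', np.float64(14.1)), ('turnz', np.float64(0.1))] [0.487  0.1263 0.051 ] j [ 0.09  0.31 -0.43  0.83  0.    1.42] F [-0.8  0.1 -1.6] T [0.01 0.02 0.02] gap 0.0297 t 6.05
```

Emit:
drive_tool(
  deltas=[
    [[200, 0, 0, 0.001, 0, 0, 0], [200, 0, 0, 0.002, 0, 0, 0], [200, 0, 0, 0.002, 0, 0, 0]],
  ],
)

```text
clock: 6.42
tcp_pos: [0.4872, 0.1265, 0.0493]
orientation: [0.0, 0.615, 0.789, 0.0]
wrist_force: [0.1, -1.0, -0.6]
finger_gap: 0.0299
grip_force: 39.7
```

Emit:
drive_tool(
  deltas=[
    [[180, 0, 0, 0, 0, 0, 0], [150, 0, 0, 0, 0, 0, 0], [110, 0, 0, 0, 0, 0, 0], [110, 0, 0, 0, 0, 0, 0], [110, 0, 0, -0.03, 0, 0, 0], [110, -0.03, 0, -0.08, 0, 0, 0], [110, -0.05, 0, -0.09, 0, 0, 0], [110, -0.05, 0, -0.09, 0, 0, 0]],
  ],
)

```text
clock: 7.42
tcp_pos: [0.5007, 0.077, 0.1406]
orientation: [0.001, 0.616, 0.788, 0.001]
wrist_force: [0.3, -0.4, -0.3]
finger_gap: 0.0486
grip_force: 0.0
```

Run:
```python
from h import *
go([.4859,.1228,.08],14)
c=calibration("wrist"); p,d=read_camera("wrist"); np.savez("w4c.npz",**c);np.save("w4.npy",d)
cv2.imwrite("pics/w4.png",p[:,:,::-1])
```

```text
[[0.0481, -0.0034, 0.0605], ('yaw_y', np.float64(14.0)), ('turnz', np.float64(-0.0))] [0.5007 0.077  0.1406] j [-0.01  0.23 -0.3   1.04  0.    1.32] F [ 0.3 -0.4 -0.3] T [0.01 0.03 0.  ] gap 0.0486 t 7.425
```

View pics/w4.png

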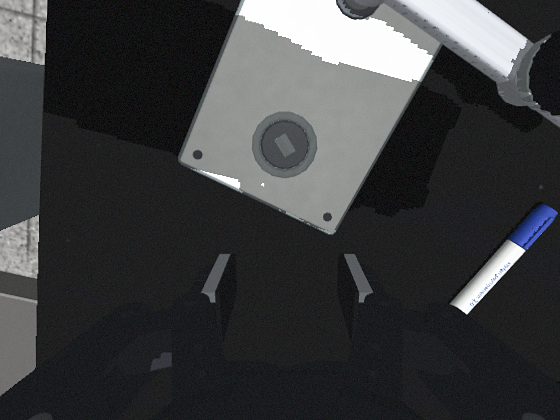

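The disc sits concentric in the nest ring, with disc and ring both at (285,144). The open arm runs from the pivot at (355,5) to the knob near (545,85). I'll check the seating depth and measure the arm line.

Run:
```python
from h import *
c=dict(np.load("w4c.npz")); c["k1"]=float(c["k1"]); d=np.load("w4.npy")
for n,u,v in [("disc",285,135),("disc",285,152),("discL",270,146),("discR",298,144),("ringL",257,144),("ringR",313,144),("plate",235,140)]: print(n,at_d(c,u,v,np.median(d[v-1:v+2,u-1:u+2])).round(4))
print("disc ctr",at_z(c,285,144,.058))
c=calibration("top"); d=np.load("top0.npy")
P=np.array([at_d(c,u,v,d[v,u]) for v in range(145,232) for u in range(190,240)])
for lo,hi in((.08,.103),(.12,.15)):
    Q=P[(P[:,2]>lo)&(P[:,2]<hi)]; m=Q.mean(0); w=np.linalg.svd(Q-m)[2][0]; w*=np.sign(w[0]); s=(Q-m)@w
    print(len(Q),"mean",m.round(4),"dir deg",np.degrees(np.arctan2(w[1],w[0])).round(1),"ends",(m+w*s.min()).round(4),(m+w*s.max()).round(4))
```

```text
disc [0.4863 0.1337 0.0591]
disc [0.489  0.1226 0.0593]
discL [0.4781 0.1241 0.0586]
discR [0.4964 0.13   0.0584]
ringL [0.4683 0.122  0.0466]
ringR [0.5076 0.1317 0.0467]
plate [0.4515 0.1202 0.0401]
disc ctr [0.48777141 0.12779946 0.058     ]
546 mean [0.5713 0.2106 0.0914] dir deg -16.5 ends [0.4911 0.2343 0.0931] [0.6812 0.1781 0.0892]
241 mean [0.6127 0.1984 0.1395] dir deg 43.1 ends [0.5971 0.1838 0.1368] [0.6294 0.2141 0.1424]
```

Emit:
drive_tool(
  deltas=[
    [[255, 0, 0, -0.04, 0, 0, 0], [255, 0.025, 0.05, -0.04, 0, 0, 0], [255, 0.05, 0.1, -0.04, 0, 0, 0], [255, 0.077, 0.15, -0.04, 0, 0, 0], [255, 0.105, 0.204, -0.04, 0, 0, 0], [255, 0.105, 0.204, -0.02, 0, 0, 0], [255, 0.105, 0.204, 0.02, 0, 0, 0], [255, 0.105, 0.204, 0.05, 0, 0, 0], [255, 0.105, 0.204, 0.061, 0, 0, 0], [255, 0.105, 0.204, 0.061, 0, 0, 0]],
  ],
)

```text
clock: 8.72
tcp_pos: [0.6703, 0.2297, 0.077]
orientation: [-0.001, 0.615, 0.789, -0.001]
wrist_force: [-0.1, 1.2, 0.8]
finger_gap: -0.0004
grip_force: 0.0
```

Run:
```python
from h import *
go([.674,.228,.079],14)
p,r=tool(); Pv=np.array([.510,.234])
for th in range(-17,-105,-8):
    a=np.radians(th); q=Pv+.158*np.array([np.cos(a),np.sin(a)])+.027*np.array([-np.sin(a),np.cos(a)])
    print(th,q.round(3),r.inv().apply(np.r_[q,.079]-p).round(3))
```

```text
[[-0.0026, 0.0032, -0.002], ('yaw_y', np.float64(14.1)), ('turnz', np.float64(0.1))] [0.6703 0.2297 0.077 ] j [0.22 0.65 0.2  1.12 0.   1.54] F [-0.1  1.2  0.8] T [-0.03  0.02  0.05] gap -0.0004 t 8.725
-17 [0.669 0.214] [-0.015 -0.005 -0.002]
-25 [0.665 0.192] [-0.035 -0.015 -0.002]
-33 [0.657 0.171] [-0.054 -0.027 -0.002]
-41 [0.647 0.151] [-0.071 -0.042 -0.002]
-49 [0.634 0.132] [-0.085 -0.059 -0.002]
-57 [0.619 0.116] [-0.098 -0.078 -0.002]
-65 [0.601 0.102] [-0.107 -0.098 -0.002]
-73 [0.582 0.091] [-0.113 -0.12  -0.002]
-81 [0.561 0.082] [-0.117 -0.142 -0.002]
-89 [0.54  0.076] [-0.117 -0.164 -0.002]
-97 [0.518 0.074] [-0.114 -0.186 -0.001]
```

Emit:
drive_tool(
  deltas=[
    [[255, -0.008, -0.002, -0.002, 0, 0, 0], [255, -0.015, -0.005, -0.002, 0, 0, 0], [255, -0.035, -0.015, -0.002, 0, 0, 0], [255, -0.054, -0.027, -0.002, 0, 0, 0], [255, -0.071, -0.042, -0.002, 0, 0, 0], [255, -0.085, -0.059, -0.002, 0, 0, 0], [255, -0.098, -0.078, -0.002, 0, 0, 0], [255, -0.107, -0.098, -0.002, 0, 0, 0], [255, -0.113, -0.12, -0.002, 0, 0, 0], [255, -0.117, -0.142, -0.002, 0, 0, 0], [255, -0.117, -0.155, -0.002, 0, 0, 0], [255, -0.117, -0.164, -0.002, 0, 0, 0]],
  ],
)

```text
clock: 10.22
tcp_pos: [0.5406, 0.0753, 0.0807]
orientation: [0.0, 0.615, 0.788, 0.0]
wrist_force: [0.8, 0.7, 0.7]
finger_gap: 0.0
grip_force: 0.5
```

Run:
```python
from h import *
go([.505,.074,.079],14)
c=calibration("top"); p,d=read_camera("top")
P=np.array([at_d(c,u,v,d[v,u]) for v in range(180,262) for u in range(190,275)]); 
Q=P[(P[:,2]>.125)&(P[:,2]<.15)]; print(len(Q),Q.mean(0),Q.min(0),Q.max(0))
Q=P[(P[:,2]>.08)&(P[:,2]<.1)]; m=Q.mean(0); w=np.linalg.svd(Q-m)[2][0]; print(len(Q),m,np.degrees(np.arctan2(w[1],w[0])))
```

```text
[[0.0073, -0.0349, 0.0017], ('yaw_y', np.float64(14.0)), ('turnz', np.float64(0.0))] [0.5406 0.0753 0.0807] j [-0.01  0.35 -0.29  0.93  0.    1.32] F [0.8 0.7 0.7] T [ 0.16 -0.17 -0.05] gap 0.0 t 10.225<stdin>:5: RuntimeWarning: Mean of empty slice.
  ret = um.true_divide(
Traceback (most recent call last):
ValueError: zero-size array to reduction operation minimum which has no identity
```

Emit:
drive_tool(
  deltas=[
    [[255, 0, -0.006, 0, 0, 0, 0], [255, 0.001, -0.012, 0, 0, 0, 0], [255, 0.002, -0.018, 0, 0, 0, 0], [255, 0.003, -0.023, 0, 0, 0, 0], [255, 0.004, -0.027, 0, 0, 0, 0], [255, 0.005, -0.031, 0, 0, 0, 0], [255, 0.005, -0.033, 0, 0, 0, 0]],
  ],
)

```text
clock: 11.15
tcp_pos: [0.5075, 0.0728, 0.0803]
orientation: [-0.0, 0.615, 0.789, -0.0]
wrist_force: [-0.0, 0.3, 0.2]
finger_gap: -0.0002
grip_force: 0.4
```

Emit:
drive_tool(
  deltas=[
    [[255, 0, -0.003, 0, 0, 0, 0], [255, 0, -0.006, 0, 0, 0, 0], [255, 0, -0.008, 0, 0, 0, 0], [255, 0, -0.008, 0, 0, 0, 0]],
  ],
)

```text
clock: 11.65
tcp_pos: [0.5008, 0.0708, 0.0806]
orientation: [0.001, 0.615, 0.788, 0.001]
wrist_force: [2.2, 1.0, -0.1]
finger_gap: 0.0
grip_force: 1.2
```

Run:
```python
from h import *
go([.505,.074,.079],14)
c=calibration("wrist"); p,d=read_camera("wrist"); np.savez("w5c.npz",**c);np.save("w5.npy",d)
cv2.imwrite("pics/w5.png",p[:,:,::-1])
```

```text
[[0.002, 0.0049, 0.0016], ('yaw_y', np.float64(14.1)), ('turnz', np.float64(0.1))] [0.5008 0.0708 0.0806] j [-0.02  0.28 -0.39  0.9   0.    1.31] F [ 2.2  1.  -0.1] T [ 0.12 -0.52 -0.03] gap 0.0 t 11.65
```

View pics/w5.png

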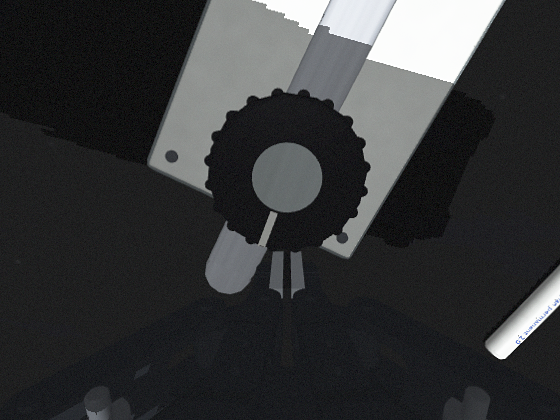

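The arm lies nearly parallel to the stand's side, with the knob centred at about (287,177) and the fingers at its nose. The force is starting to rise, so I'll press a little further against the stop.

Emit:
drive_tool(
  deltas=[
    [[255, 0, -0.002, 0, 0, 0, 0], [255, 0, -0.004, 0, 0, 0, 0], [255, 0, -0.004, 0, 0, 0, 0]],
  ],
)

```text
clock: 12.08
tcp_pos: [0.4997, 0.0699, 0.0815]
orientation: [0.003, 0.615, 0.788, 0.002]
wrist_force: [9.4, 1.8, 0.1]
finger_gap: -0.0003
grip_force: 3.6
```

Run:
```python
from h import *
c=dict(np.load("w5c.npz")); c["k1"]=float(c["k1"]); d=np.load("w5.npy")
for u,v in[(287,177),(270,170),(305,185),(287,120),(235,180),(340,180)]: print(at_d(c,u,v,np.median(d[v-1:v+2,u-1:u+2])).round(4))
m=np.array([at_d(c,u,v,d[v,u]) for v in range(80,260) for u in range(195,380)]); Q=m[(m[:,2]>.13)&(m[:,2]<.15)]; print(len(Q),(Q.min(0)+Q.max(0))/2,Q.max(0)-Q.min(0),Q.mean(0))
```

```text
[0.4875 0.1259 0.1425]
[0.4829 0.1266 0.1425]
[0.4925 0.1251 0.1428]
[0.4841 0.1395 0.1417]
[0.4748 0.1218 0.1419]
[0.5011 0.1283 0.1417]
20210 [0.48750433 0.12557562 0.1380157 ] [0.04421233 0.04427815 0.01344825] [0.48712232 0.12712162 0.14173007]
```

Emit:
drive_tool(
  deltas=[
    [[255, 0, 0.01, 0, 0, 0, 0], [255, 0, 0.035, 0, 0, 0, 0], [255, 0, 0.04, -0.03, 0, 0, 0], [200, 0, 0.04, -0.08, 0, 0, 0], [40, 0, 0.04, -0.12, 0, 0, -10], [40, 0, 0.03, -0.12, 0, 0, -20], [40, 0, 0.02, -0.12, 0, 0, -30], [40, 0, 0.01, -0.12, 0, 0, -40], [40, 0, 0, -0.12, 0, 0, -50], [40, 0, 0, -0.12, 0, 0, -60], [40, 0, 0, -0.12, 0, 0, -70], [40, 0, 0, -0.12, 0, 0, -80]],
  ],
)

```text
clock: 13.58
tcp_pos: [0.495, 0.0699, 0.1996]
orientation: [-0.002, -0.039, 0.999, -0.0]
wrist_force: [-0.4, 0.0, 0.5]
finger_gap: 0.0719
grip_force: 0.0
```

Run:
```python
from h import *
go([.4875,.127,.2],14)
```

```text
[[0.0031, 0.0575, -0.0004], ('yaw_y', np.float64(94.4)), ('turnz', np.float64(80.4))] [0.495  0.0699 0.1996] j [-0.02  0.18 -0.2   1.19 -0.   -0.1 ] F [-0.4  0.   0.5] T [-0.03 -0.01  0.02] gap 0.0719 t 13.575
```

Emit:
drive_tool(
  deltas=[
    [[40, 0.001, 0.02, 0, 0, 0, -10], [40, 0.003, 0.04, 0, 0, 0, -20], [40, 0.003, 0.057, 0, 0, 0, -30], [40, 0.003, 0.057, 0, 0, 0, -40], [40, 0.003, 0.057, 0, 0, 0, -50], [40, 0.003, 0.057, 0.005, 0, 0, -60], [40, 0.003, 0.057, 0.01, 0, 0, -70], [40, 0.003, 0.057, 0.02, 0, 0, -80], [40, 0.003, 0.057, 0.03, 0, 0, -90], [40, 0.003, 0.057, 0.04, 0, 0, -90]],
  ],
)

```text
clock: 14.82
tcp_pos: [0.4882, 0.1265, 0.1593]
orientation: [0.001, 0.731, -0.682, -0.001]
wrist_force: [-0.0, -0.2, -0.2]
finger_gap: 0.072
grip_force: 0.0
```

Run:
```python
from h import *
go([.4875,.1265,.113],4)
```

```text
[[-0.0001, 0.0006, 0.0463], ('yaw_y', np.float64(-176.0)), ('turnz', np.float64(-0.0))] [0.4882 0.1265 0.1593] j [ 0.09  0.21 -0.27  1.09 -0.   -1.55] F [-0.  -0.2 -0.2] T [-0.   -0.02 -0.02] gap 0.072 t 14.825
```

Emit:
drive_tool(
  deltas=[
    [[40, 0, 0.001, 0.02, 0, 0, 0], [40, 0, 0.001, 0.04, 0, 0, 0], [40, 0, 0.001, 0.046, 0, 0, 0], [40, 0, 0.001, 0.046, 0, 0, 0], [90, 0, 0.001, 0.046, 0, 0, 0], [150, 0, 0.001, 0.046, 0, 0, 0], [200, 0, 0.001, 0.046, 0, 0, 0], [200, 0, 0.001, 0.046, 0, 0, 0], [200, 0, 0.001, 0.046, 0, 0, 0]],
  ],
  newtons=75,
)

```text
clock: 15.95
tcp_pos: [0.4889, 0.1264, 0.1154]
orientation: [-0.001, 0.732, -0.681, 0.001]
wrist_force: [-0.6, -1.5, 6.4]
finger_gap: 0.04
grip_force: 75.2
```

Run:
```python
from h import *
go([.4875,.1265,.113],4)
```

```text
[[-0.0002, 0.0014, 0.0024], ('yaw_y', np.float64(-175.9)), ('turnz', np.float64(0.1))] [0.4889 0.1264 0.1154] j [ 0.09  0.25 -0.34  0.98 -0.   -1.55] F [-0.6 -1.5  6.4] T [-0.27  0.13 -0.06] gap 0.04 t 15.95
```

Emit:
drive_tool(
  deltas=[
    [[200, 0, 0, 0.0003, 0, 0, 8], [200, 0, 0, 0.0005, 0, 0, 16], [200, 0, 0, 0.0008, 0, 0, 24], [200, 0, 0, 0.0011, 0, 0, 32], [200, 0, 0, 0.0013, 0, 0, 40], [200, 0, 0, 0.0016, 0, 0, 48], [200, 0, 0, 0.0018, 0, 0, 55], [200, 0, 0, 0.0018, 0, 0, 55]],
  ],
)

```text
clock: 16.95
tcp_pos: [0.4894, 0.1259, 0.1135]
orientation: [0.001, -0.334, 0.942, -0.001]
wrist_force: [0.5, -2.5, 5.3]
finger_gap: 0.0403
grip_force: 75.1
```

Run:
```python
from h import *
go([.4875,.1265,.113],4)
```

```text
[[0.0011, 0.0017, 0.0005], ('yaw_y', np.float64(129.1)), ('turnz', np.float64(-54.9))] [0.4894 0.1259 0.1135] j [ 0.09  0.25 -0.34  0.98 -0.   -0.59] F [ 0.5 -2.5  5.3] T [-0.65 -0.14 -0.08] gap 0.0403 t 16.95
```

Emit:
drive_tool(
  deltas=[
    [[200, 0, 0, 0.0003, 0, 0, 8], [200, 0, 0, 0.0005, 0, 0, 16], [200, 0, 0, 0.0008, 0, 0, 24]],
  ],
)

```text
clock: 17.32
tcp_pos: [0.4894, 0.1255, 0.1128]
orientation: [0.001, -0.129, 0.992, -0.001]
wrist_force: [0.2, -4.2, 6.7]
finger_gap: 0.0402
grip_force: 75.3
```

Run:
```python
from h import *
go([.4875,.1265,.113],4); print(get_state()["tau"])
```

```text
[[0.0016, 0.0014, -0.0002], ('yaw_y', np.float64(104.9)), ('turnz', np.float64(-79.1))] [0.4894 0.1255 0.1128] j [ 0.09  0.25 -0.34  0.98 -0.   -0.17] F [ 0.2 -4.2  6.7] T [-1.06 -0.1   0.08] gap 0.0402 t 17.325
[  2.0899538  -38.37027311  24.81667757  -0.05517805   1.47506911
  -1.12852748]
```

Emit:
drive_tool(
  deltas=[
    [[200, 0, 0, 0.0003, 0, 0, 8], [200, 0, 0, 0.0005, 0, 0, 16], [200, 0, 0, 0.0008, 0, 0, 24]],
  ],
)

```text
clock: 17.7
tcp_pos: [0.4888, 0.1253, 0.1121]
orientation: [0.001, 0.079, 0.997, -0.001]
wrist_force: [-1.6, -6.7, 11.0]
finger_gap: 0.04
grip_force: 75.7
```

Run:
```python
from h import *
go([.4875,.1265,.113],4); print(get_state()["tau"])
```

```text
[[0.0015, 0.001, -0.0009], ('yaw_y', np.float64(80.9)), ('turnz', np.float64(76.9))] [0.4888 0.1253 0.1121] j [ 0.09  0.25 -0.35  0.98 -0.    0.25] F [-1.6 -6.7 11. ] T [-1.39  0.54  0.66] gap 0.04 t 17.7
[  1.66632079 -36.3920188   24.91482854  -1.42108709   1.78095493
  -0.52614167]
```

Emit:
drive_tool(
  deltas=[
    [[200, 0, 0, 0, 0, 0, 4], [200, 0, 0, 0, 0, 0, 8]],
  ],
)

```text
clock: 17.95
tcp_pos: [0.4886, 0.1251, 0.1121]
orientation: [0.001, 0.147, 0.989, -0.001]
wrist_force: [-2.6, -5.4, 8.8]
finger_gap: 0.04
grip_force: 75.5
```

Run:
```python
from h import *
go([.4875,.1265,.113],4)
```

```text
[[0.0014, 0.001, -0.0009], ('yaw_y', np.float64(73.1)), ('turnz', np.float64(69.1))] [0.4886 0.1251 0.1121] j [ 0.09  0.25 -0.35  0.98 -0.    0.39] F [-2.6 -5.4  8.8] T [-1.43  0.57  0.57] gap 0.04 t 17.95
```

The torque holds at about 0.6 N m, so the clutch is slipping and I'll stop turning. Fx suggests the knob is held slightly off the home stop, so I'll nudge the arm home before releasing.

Emit:
drive_tool(
  deltas=[
    [[200, 0.001, 0, 0, 0, 0, 0], [200, 0.002, 0, 0, 0, 0, 0], [200, 0.002, 0, 0, 0, 0, 0]],
  ],
)

```text
clock: 18.32
tcp_pos: [0.4877, 0.1254, 0.1122]
orientation: [0.002, 0.147, 0.989, -0.002]
wrist_force: [0.7, -7.4, 7.4]
finger_gap: 0.04
grip_force: 75.5
```

Emit:
drive_tool(
  deltas=[
    [[200, 0.001, 0, 0, 0, 0, 0], [200, 0.0025, 0, 0, 0, 0, 0], [200, 0.0025, 0, 0, 0, 0, 0]],
  ],
)

```text
clock: 18.7
tcp_pos: [0.4873, 0.1255, 0.1124]
orientation: [0.004, 0.147, 0.989, -0.002]
wrist_force: [5.4, -9.2, 2.8]
finger_gap: 0.0396
grip_force: 75.4
```

Emit:
drive_tool(
  deltas=[
    [[60, 0, 0, 0, 0, 0, 0], [60, 0, 0, 0, 0, 0, 0], [60, 0, 0, 0, 0, 0, 0], [60, 0, 0, 0, 0, 0, 0], [60, 0, 0, -0.02, 0, 0, 0], [60, 0, 0, -0.06, 0, 0, 0], [60, 0, -0.05, -0.09, 0, 0, 0], [60, 0, -0.11, -0.09, 0, 0, 0], [60, 0, -0.17, -0.09, 0, 0, 0], [60, 0, -0.23, -0.09, 0, 0, 0], [60, 0, -0.23, -0.09, 0, 0, 0]],
  ],
)

```text
clock: 20.08
tcp_pos: [0.416, -0.0958, 0.201]
orientation: [0.0, 0.151, 0.989, -0.0]
wrist_force: [0.0, -0.3, 0.6]
finger_gap: 0.0651
grip_force: 0.0
```

Run:
```python
from h import *
go([.4875,.1265,.113],4)
p,_=read_camera("side"); q,d=read_camera("top"); np.save("top9.npy",d)
f=lambda x:cv2.resize(np.ascontiguousarray(x[:,:,::-1]),(400,400),interpolation=cv2.INTER_CUBIC)
cv2.imwrite("pics/end.png",np.hstack([f(p[140:230,250:340]),f(q[180:265,185:270])]))
c=calibration("top")
m=np.array([at_d(c,u,v,d[v,u]) for v in range(180,265) for u in range(185,275)])
Q=m[(m[:,2]>.12)&(m[:,2]<.15)]; print(len(Q),Q.mean(0),(Q.min(0)+Q.max(0))/2)
Q=m[(m[:,2]>.082)&(m[:,2]<.1)]; k=Q.mean(0); w=np.linalg.svd(Q-k)[2][0]; print(len(Q),k,np.degrees(np.arctan2(w[1],w[0])))
```

```text
[[-0.002, 0.2335, 0.0879], ('yaw_y', np.float64(72.7)), ('turnz', np.float64(68.7))] [ 0.416  -0.0958  0.201 ] j [-0.41  0.04 -0.36  1.17 -0.   -0.11] F [ 0.  -0.3  0.6] T [-0.01  0.01 -0.07] gap 0.0651 t 20.075
232 [0.48423637 0.12199181 0.13688096] [0.48429449 0.12291628 0.13294817]
515 [0.49332616 0.163037   0.09182867] -102.3417444497318
```

View pics/end.png

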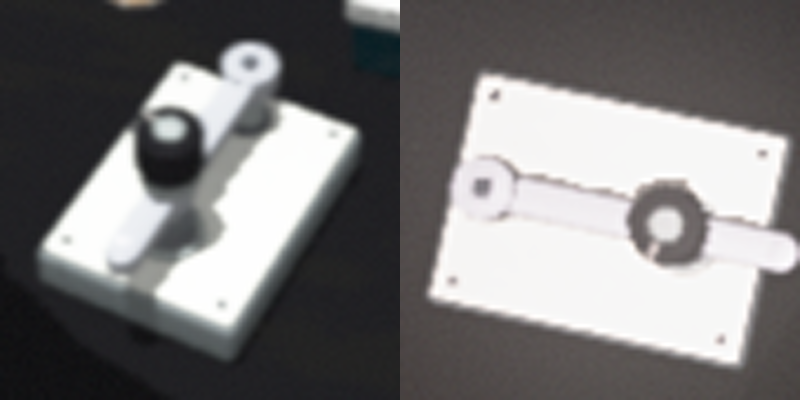

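In the final views the arm is parallel to the stand's side, at -102.3° against the edge's -12.4°. The knob is over the nest and the gripper is clear. The slip was at most about 32°, inside the 45° allowed, so I'm handing in.

```bash
python3 -c "
from h import *
print(hand_in())"
```

```text
the job is handed in; nothing more can be done
None
```

I handed the job in at about 20 s: the specimen is upright in the nest, the arm is fully home, and the knob is tightened to clutch slip (stopped within about 32°) and released; no verdict came back.

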